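# Set the glass rod to the long flip stop

## Task

The glass rod lies in the V-bed of the cutting jig and is to be cut to the longer length. Flip the far stop (the left one of the two, the one further from the scoring arm) fully down into the path of the rod and leave the other stop up; then slide the rod along the bed until its end presses gently, with about 6 N, against the stop's rubber buffer, and leave it there touching the buffer. The glass chips at about 12 N: do not ram it or lift it out of the bed, and leave the things lying around alone.

Things in the scene. Friction and masses are not known exactly. Their poses are not given: they have to be found in the camera images.
- jig: Rod-cutting jig of bare aluminium, fixed to the bench, base 84 mm wide. Origin: on the bench under the V-bed's axis. y runs along the bed (left), x across it, away from the robot, z up. Base, bed and fence run from y = -0.075 to 0.175. The bed's rim is 0.022 high, the fence behind it (x 0.024 to 0.044) 0.038. A parked scoring arm on the fence at y = -0.056 reaches over the bed, 0.071 high.
- hold_down_shoe (a point): Where the white shoe of the sprung hold-down (62 mm high, on the fence) touches the top of the rod; it keeps the rod in the bed with about 2 N. Rubbing there and in the bed resists the sliding rod with about 1.5 to 5 N, different every time, and keeps it where it is left.
- rod: Solid clear glass rod, 12 mm diameter, 250 mm long, about 70 g, lying in the V-bed with its axis 0.0205 above the bench. Origin at its middle, on its axis; y along the rod, to the left.
- rod_left_end (a point): Centre of the rod's left end face, the end that must meet the stop's rubber buffer.
- rod_right_end (a point): Centre of the rod's right end face. This end overhangs the right end of the jig by 95 mm or more at the start and 35 to 90 mm when home, with only the bench beneath it, so that it can be pushed on its end face or gripped there.
- far_stop (a joint): Angle of the far (left) flip stop: 0 = fully down on its hard seat, screw in line with the rod; grows as it swings up and back, to 1.9 at most. Starts raised at 1.4 to 1.7, leaning forward over the bed, tip 0.09 to 0.10 above the bench. The stiff hinge stays where it is left (about 1 N at the tip moves it), so it must be pressed down all the way.
- far_hinge (a point): Middle of the far stop's hinge pin, at x = 0.036, z = 0.060 of the jig, level with the middle of the flag's bar along the bed; the pin runs parallel to the bed. The flag hangs from it between two black ears.
- far_flag: Steel flag of the far stop: straight bar 14 mm wide along the bed, 8 mm thick, 53 mm from hinge to tip. Origin: centre of its tip, in the middle of the 14 mm. Down, its axes are the jig's, the origin is at x = 0, z = 0.0205 of the jig, and the bar's upper face at jig x = 0.008 is 0.035 high: shut fingers pressing straight down there bring it down. It carries the adjusting screw with the rubber buffer.
- near_stop (a joint): Angle of the near (right) flip stop, the same mechanism: 0 down, raised 1.4 to 1.7 at the start. It must stay up; the rod slides under it.
- near_flag: Flag of the near (right) stop, with such a screw of its own, 75 to 135 mm to the right of far_flag. Both stops are clamped at other places along the fence every time.
- marker: Marker pen, 133 x 12 x 13 mm, loose on the bench in front of the jig; bystander. Origin under its middle.
- tweezers: Steel forceps, 144 x 16 x 9 mm, loose on the bench in front of the jig; bystander. Origin under their middle.
- far_screw (a point): Where the far stop's adjusting screw leaves the bar, on the rod's axis when down; fixed in the bar, 7 mm from its middle. The screw ends in a black rubber buffer, 10 mm in diameter, facing the rod (the bar's -y); it gives about 1 mm for 8 N. The last user left its face 6 to 26 mm out from the bar, locked there; the poses do not tell how far.
- clock: Small white count-down timer on its stand, 39 x 68 x 62 mm, loose on the bench behind the jig; bystander. Origin under its middle.

How it is judged (in metres and radians):
On the way, in this order (a step that is already met when the one before it is completed fails the run):
1. the far stop is flipped fully down (within 0.05 rad) in front of the rod (value of joint far_stop below 0.05 rad and y of rod_left_end in the frame of far_flag below -0.011 m), for 0.2 s.
2. the rod's end presses on the stop with more than 3 N (all of step 1 and contact force between rod and far_flag above 3 N), for 0.15 s.
At the end, for the whole second after the job is handed in: The far stop is fully down (within 0.05 rad), the near stop still up (above 1.2 rad), and the rod lies at rest in the V-bed (in line with it within 0.03 rad, not raised by more than 3.5 mm), its end still touching the rubber buffer (more than 0.1 N) (value of joint far_stop below 0.05 rad and value of joint near_stop above 1.2 rad and contact force between rod and far_flag above 0.1 N and z of rod in the frame of jig below 0.024 m and angle between the y axis of rod and the y axis of jig, either way round below 0.03 rad and linear speed of rod below 0.01 m/s).
It fails at once if the glass rod is rammed: more than 12 N between rod and stop (contact force between rod and far_flag above 12 N).
It fails at once if the rod is lifted out of the V-bed or tipped by more than 0.08 rad (z of rod in the frame of jig above 0.032 m or angle between the y axis of rod and the y axis of jig, either way round above 0.08 rad).
It fails at once if the near stop is brought down (below 1.0 rad) (value of joint near_stop below 1 rad).
It fails at once if a bystander is shifted by more than 20 mm (distance of any of marker, tweezers, clock from where it was at the start of the episode above 0.02 m).
It also fails if it takes over 54 s, if anything falls off the work surface, if the arm or the gripper's body presses on something with over 40 N, if the wrist force passes 120 N, or if a joint passes its speed limit or range.

## Robot

A 6-joint arm with a two-finger parallel gripper is mounted at the origin on a cart in front of the work surface, level with it; the furniture and walls round the work are solid. World frame = base frame: x ahead of the robot, y to its left, z up, the work surface at z = 0. Lengths are in m, angles in degrees, forces in N, time in s.
With the tool pointing down it reaches from about 0.375 to 0.9 m from the base axis. Payload 3.1 kg.
Tool frame: the origin (TCP) lies at the very end of the fingers, on their centre line; the grasp point (between the pads) lies 19 mm behind it (bot.hold_point_z is the z of the grasp point in the tool frame, in m); z points along the fingers, y is the direction in which the jaws open and shut (so a half turn about z gives the same grasp; the last joint's range is limited). The gripper opens to 87 mm and grips with 3 to 60 N. Pads are 19 mm wide; open, the fingers measure 117 mm over their backs; the gripper's body (75 mm by 190 mm) begins 51 mm behind the grasp point.
Start: joints at [-77.55, 30.224, 82.088, -0, 67.689, -10.227], TCP at [0.241, -0.577, 0.223] pointing down, gripper open.
Joint ranges: [-176.69, 176.69], [-43.24, 126.21], [12.49, 139.97], [-82, 262], [0, 151.66], [-163.58, 163.58]. Speed limits (degrees/s): [159.86, 159.86, 180, 180, 180, 180].

## Interface

Orientations are given as a 3x3 rotation matrix whose columns are the frame's x, y, z axes.
In Python, from rig import bot gives the robot as it stands.
- The arm moves only by the tool servo_tool, never from a script. Its argument "increments" is a list of rows, each a list of 3 entries, a list of its own where there are three numbers: the closure, from 0 (fully open) to 1 (shut), then the shift along the tool's x, y, z in mm, then the turn about the tool's z in degrees. In form: [[claw, [x, y, z], turn], ...]. A call has 1 to 5 rows; each row shifts and turns the commanded pose from where the row before left it, along the tool's axes as they then stand; what a row does not reach is not made up. A row lasts 1/8 s, in which the tool goes at most 62.5 mm and 10.7 degrees, less where a joint would pass 70% of its speed; a pose out of reach is approached as far as the arm can. A call with a gripper value outside its range is refused whole. The fingers move at their own pace and stop on an object; the grip force is fixed at half the most. Time passes only in rows, so rows that do not move let the fingers close. It gives the time, the measured TCP pose, the force and the opening at its end, in the units of the state.
- bot.read_state(): the state, without advancing time (a new reading comes with each control period).
- bot.capture(name): name is "scene" or "side" or "wrist"; returns (picture, depth): 384x512x3 uint8, blue, green, red; 384x512 float32, m along the optical axis (not along the pixel's ray), 0 where there is no reading.
- bot.camera_info(name): a dict with "K" (3x3 intrinsics, pixels), "R" (3x3) and "t" (3): a world point X has camera coordinates R X + t; the wrist camera has in their place "mount" (4x4, takes a point from camera to tool coordinates, whose origin is the TCP and whose axes are the flange's). Camera axes: x right, y down, z forward; pixel columns grow to the right and rows downward; lengths in m; the calibration is good to about 2 mm. A picture is of the moment at which its call begins: read the wrist's pose just before it. camera_info takes no time and is no camera call.
- bot.hand_in(): hands the job in, once; it reports no verdict.
Trained networks look in the newest picture that a camera, given by its name, has taken for a name from the list of things; names that differ only in an ending like _2 or _b are one class to them, and where a whole thing is asked for, a point or a joint stands for the part that bears it (a point fixed in the world has none). Each returns a list of dicts, best first, with "p" (0 to 1); they miss things now and then, are a little off and sometimes report something else, mostly with a low value. They report only what shows in the picture. A call takes as long as a camera call.
- bot.find_in(camera, thing): "bbox" ([left, top, right, bottom] in pixels, round what is visible of it).
- bot.trace(camera, thing): "region" (384x512 bool, what is visible of it) and "bbox" ([left, top, right, bottom] in pixels, round what is visible of it).
The state is a dict: "time_s": time; "joint_positions": joint angles; "qvel": joint speeds; "tau": joint torques, N m; "position": TCP position; "tcp_rot": TCP orientation; "force": force on the tool from outside, world axes, zero at the start; "moment": the same for the moment, N m; "opening": opening from 0.0 (shut) to 1.0 (fully open).
Only numpy, scipy, OpenCV 4.12 (cv2) and the standard library are available. Lean on these libraries where they do the work, as an engineer would, in place of code of your own. Each camera call takes 0.05 s, during which the arm holds its last target.

## Working session

There is one attempt and no reset: what is moved stays moved. The work goes in short steps, Python scripts to look and compute and a tool call to move; the robot and the scene stay as the last step left them, time stands still between calls to the robot, and variables do not carry over. Pictures are saved under pics/ and viewed, and the job is handed in when it is done.

Besides the shell and the picture viewer there is one more tool, called after "Request:" by a JSON object that holds its "method" and its "body". servo_tool: Moves the arm, as the interface text tells. Its arguments: {"type":"object","properties":{"increments":{"type":"array","items":{"type":"array"}}},"required":["increments"]}

```bash
ls; mkdir -p pics; cat > h.py <<'E'
import numpy as np, cv2
from rig import bot
def save(cam,name):
    p,d=bot.capture(cam); cv2.imwrite(f'pics/{name}.png',p); np.save(f'pics/{name}.npy',d); return p,d
def world(cam,u,v,d,st=None):
    c=bot.camera_info(cam);K=np.array(c['K'])
    pc=np.array([(u-K[0,2])/K[0,0]*d,(v-K[1,2])/K[1,1]*d,d])
    if 'R' in c: return np.array(c['R']).T@(pc-np.array(c['t']))
    M=np.array(c['mount']); pt=M[:3,:3]@pc+M[:3,3]
    return np.array(st['tcp_rot'])@pt+np.array(st['position'])
def proj(cam,X):
    c=bot.camera_info(cam);K=np.array(c['K']); p=K@(np.array(c['R'])@np.array(X)+np.array(c['t'])); return p[:2]/p[2]
E
python3 - <<'E'
from h import *
for c in ['scene','side']:
    p,d=save(c,c+'0')
    for t in ['jig','rod','far_flag','near_flag','hold_down_shoe','rod_left_end','rod_right_end','far_hinge','marker','tweezers','clock']:
        r=bot.find_in(c,t); print(c,t,[(np.round(x['bbox']).tolist(),round(x['p'],2)) for x in r[:3]])
    i=bot.camera_info(c); print(i)
s=bot.read_state(); print(s)
E
```

```text
pics
scene jig [([186.0, 199.0, 285.0, 284.0], 0.79)]
scene rod [([235.0, 190.0, 308.0, 245.0], 0.94)]
scene far_flag [([201.0, 237.0, 226.0, 248.0], 0.49)]
scene near_flag [([233.0, 218.0, 253.0, 232.0], 0.72)]
scene hold_down_shoe [([187.0, 196.0, 290.0, 284.0], 0.92), ([196.0, 192.0, 227.0, 219.0], 0.25)]
scene rod_left_end [([236.0, 193.0, 313.0, 246.0], 0.75)]
scene rod_right_end [([233.0, 192.0, 308.0, 248.0], 0.95)]
scene far_hinge [([196.0, 232.0, 223.0, 258.0], 0.7)]
scene marker [([279.0, 221.0, 309.0, 266.0], 0.78)]
scene tweezers [([204.0, 275.0, 260.0, 306.0], 0.89)]
scene clock [([192.0, 192.0, 225.0, 220.0], 0.83), ([236.0, 192.0, 309.0, 248.0], 0.41)]
{'K': array([[396.11201644,   0.        , 251.89966643],
       [  0.        , 396.11201644, 192.14116032],
       [  0.        ,   0.        ,   1.        ]]), 'R': array([[-0.5662434 , -0.82396428,  0.02124318],
       [-0.61061062,  0.40203217, -0.68229378],
       [ 0.55364527, -0.39931566, -0.7307694 ]]), 't': array([0.36443833, 0.3358925 , 0.7474015 ])}
side jig [([246.0, 191.0, 298.0, 271.0], 0.87), ([268.0, 201.0
[... 1186 characters left out ...]
,  8.20873254e+01, -7.82260844e-05,
        6.76884462e+01, -1.02293691e+01]), 'qvel': array([ 0.01935394, -0.00434695, -0.02907571, -0.06221892,  0.00630766,
        0.0578893 ]), 'tau': array([ 1.48765412e-03, -4.40024579e+01, -1.76984292e+01,  6.35614945e-02,
        5.04405925e-02, -5.90973968e-06]), 'position': array([ 0.24099109, -0.57665323,  0.22254907]), 'tcp_rot': array([[ 9.22673529e-01,  3.85582104e-01,  9.93276677e-07],
       [ 3.85582104e-01, -9.22673529e-01, -1.03573648e-05],
       [-3.07714440e-06,  9.93945600e-06, -1.00000000e+00]]), 'force': array([ 0.47916207, -0.21584291,  0.54495488]), 'moment': array([0.01317271, 0.03379819, 0.03712694]), 'opening': 1.000828487711908}
```

```bash
python3 - <<'E'
import cv2
a=cv2.imread('pics/scene0.png');b=cv2.imread('pics/side0.png')
cv2.imwrite('pics/a1.png',cv2.resize(a[180:315,175:325],None,fx=5,fy=4.4,interpolation=3) if 0 else cv2.resize(a[180:316,170:330],None,fx=4.4,fy=4.4,interpolation=2))
cv2.imwrite('pics/b1.png',cv2.resize(b[170:300,200:350],None,fx=4.5,fy=4.5,interpolation=2))
E
```

```text
(no output)
```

View pics/a1.png

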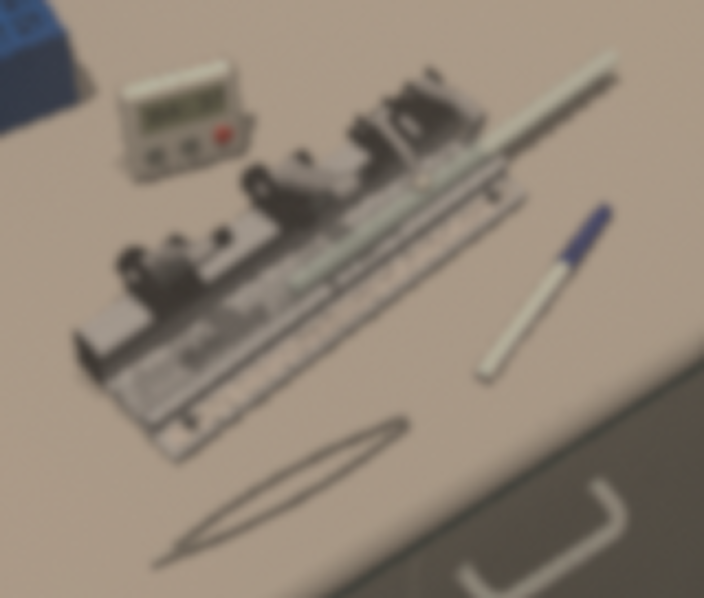

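View pics/b1.png

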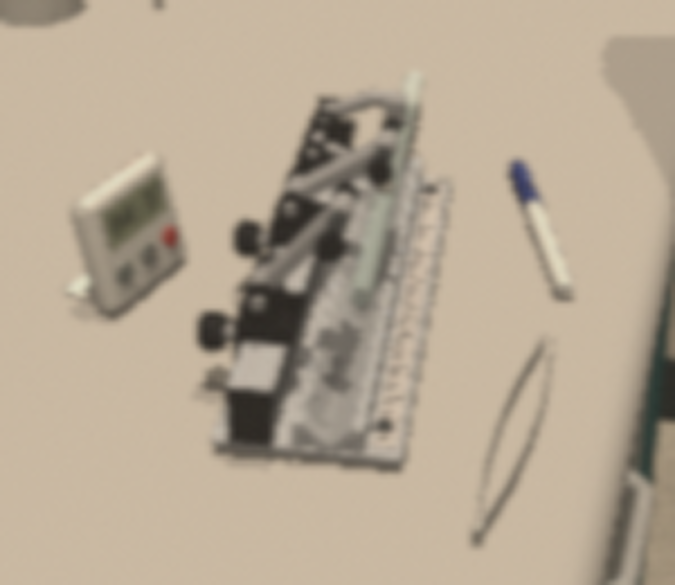

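View pics/scene0.png

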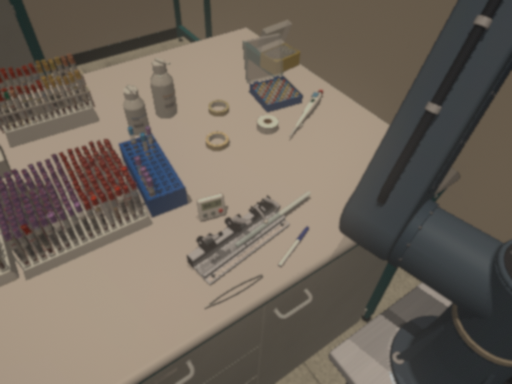

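```bash
python3 - <<'E'
from h import *
d=np.load('pics/scene0.npy');e=np.load('pics/side0.npy')
def w(cam,D,u,v):
    u=int(round(u));v=int(round(v)); return np.round(world(cam,u,v,D[v,u]),4)
for n,(zu,zv) in dict(fl=(178,455),fr=(522,195),rodL=(297,280),rodR=(612,60),rodm=(500,135),farhinge=(150,270),fartip=(222,238),neartip=(350,165),arm=(425,180)).items():
    print(n,w('scene',d,170+zu/4.4,180+zv/4.4))
for n,(zu,zv) in dict(fl=(402,460),bl=(220,445),fr=(445,185),rodL=(365,295),rodR=(415,75),fartip=(340,210),neartip=(385,150)).items():
    print(n,w('side',e,200+zu/4.5,170+zv/4.5))
print(bot.camera_info('wrist'))
E
```

```text
fl [0.401  0.2763 0.0098]
fr [ 0.4404  0.0282 -0.0008]
rodL [0.4436 0.1766 0.026 ]
rodR [ 0.4771 -0.0638  0.0207]
rodm [0.4639 0.0283 0.0258]
farhinge [0.468  0.2486 0.0645]
fartip [0.4368 0.2251 0.1069]
neartip [0.4822 0.1174 0.0402]
arm [0.4554 0.0869 0.0357]
fl [0.399  0.2805 0.008 ]
bl [0.4787 0.2865 0.0012]
fr [0.4328 0.0477 0.0123]
rodL [0.4422 0.1818 0.0203]
rodR [ 0.4763 -0.0549  0.0262]
fartip [0.4351 0.2449 0.1039]
neartip [0.436  0.1658 0.0941]
{'K': array([[267.50698862,   0.        , 254.41381088],
       [  0.        , 267.50698862, 189.4556567 ],
       [  0.        ,   0.        ,   1.        ]]), 'mount': array([[-1.37403660e-03, -9.64750754e-01, -2.63161727e-01,
         7.23055165e-02],
       [ 9.99999045e-01, -1.28703378e-03, -5.02992878e-04,
        -1.65812514e-04],
       [ 1.46564725e-04, -2.63162167e-01,  9.64751601e-01,
        -1.62982252e-01],
       [ 0.00000000e+00,  0.00000000e+00,  0.00000000e+00,
         1.00000000e+00]])}
```

```bash
cat >> h.py <<'E'
def plan(tgt,ang=None,step=50,dang=8,p0=None,a0=None,claw=1,n=None):
    """rows toward world tgt (m) with tool-x world angle ang(deg), tool down"""
    s=bot.read_state(); R=np.array(s['tcp_rot'])
    p=np.array(s['position'] if p0 is None else p0)*1000; a=np.degrees(np.arctan2(R[1,0],R[0,0])) if a0 is None else a0
    if ang is None: ang=a
    t=np.array(tgt)*1000; d=t-p; da=(ang-a+180)%360-180
    N=n or max(1,int(np.ceil(max(np.linalg.norm(d)/step,abs(da)/dang))))
    rows=[]
    for i in range(N):
        dd=(t-p)/(N-i); tt=round((ang-a)/(N-i),1); c,sn=np.cos(np.radians(a)),np.sin(np.radians(a))
        x=c*dd[0]+sn*dd[1]; y=sn*dd[0]-c*dd[1]
        r=[claw,[round(x,1),round(y,1),round(-dd[2],1)],round(-tt,1)]; rows.append(r)
        p=p+np.array([c*r[1][0]+sn*r[1][1], sn*r[1][0]-c*r[1][1], -r[1][2]]); a-=r[2]
    print('start',np.round(s['position'],4),'rows',N)
    for i in range(0,N,5): print(rows[i:i+5])
    return p/1000,a
E
python3 - <<'E'
from h import *
p,a=plan([.42,-.30,.24],60)
plan([.45,.10,.20],98,p0=p,a0=a)
E
```

```text
start [ 0.241  -0.5767  0.2225] rows 7
[[1, [np.float64(38.8), np.float64(-26.6), np.float64(-2.5)], np.float64(-5.3)], [1, [np.float64(41.1), np.float64(-22.9), np.float64(-2.5)], np.float64(-5.3)], [1, [np.float64(43.1), np.float64(-19.0), np.float64(-2.5)], np.float64(-5.3)], [1, [np.float64(44.6), np.float64(-15.0), np.float64(-2.5)], np.float64(-5.4)], [1, [np.float64(45.9), np.float64(-10.7), np.float64(-2.5)], np.float64(-5.3)]]
[[1, [np.float64(46.6), np.float64(-6.4), np.float64(-2.5)], np.float64(-5.4)], [1, [np.float64(47.1), np.float64(-1.9), np.float64(-2.5)], np.float64(-5.3)]]
start [ 0.241  -0.5767  0.2225] rows 9
[[1, [np.float64(40.1), np.float64(-19.4), np.float64(4.4)], np.float64(-4.2)], [1, [np.float64(41.5), np.float64(-16.4), np.float64(4.5)], np.float64(-4.2)], [1, [np.float64(42.5), np.float64(-13.3), np.float64(4.4)], np.float64(-4.2)], [1, [np.float64(43.4), np.float64(-10.1), np.float64(4.5)], np.float64(-4.2)], [1, [np.float64(44.0), np.float64(-6.9), np.float64(4.4)], np.float64(-4.2)]]
[[1, [np.float64(44.4), np.float64(-3.7), np.float64(4.5)], np.float64(-4.3)], [1, [np.float64(44.6), np.float64(-0.3), np.float64(4.4)], np.float64(-4.2)], [1, [np.float64(44.5), np.float64(3.0), np.float64(4.5)], np.float64(-4.3)], [1, [np.float64(44.1), np.float64(6.2), np.float64(4.4)], np.float64(-4.2)]]
```

Request:
{"method": "servo_tool", "body": {"increments": [[1,[39,-27,-2],-5.3],[1,[41,-23,-2],-5.3],[1,[43,-19,-2],-5.3],[1,[45,-15,-3],-5.4],[1,[46,-11,-3],-5.3]]}}

```text
time_s: 1.82
position: [0.3696, -0.3768, 0.2348]
tcp_rot: [[0.65, 0.76, 0.0], [0.76, -0.65, -0.0], [-0.0, 0.001, -1.0]]
force: [0.5, -0.3, -0.3]
opening: 0.52
```

Request:
{"method": "servo_tool", "body": {"increments": [[1,[46,-6,-3],-5.4],[1,[47,-2,-2],-5.3],[1,[40,-19,4],-4.2],[1,[41,-16,4],-4.2],[1,[42,-13,4],-4.2]]}}

```text
time_s: 2.45
position: [0.4304, -0.1666, 0.2277]
tcp_rot: [[0.297, 0.955, 0.001], [0.955, -0.297, -0.0], [-0.0, 0.001, -1.0]]
force: [0.8, 0.9, 0.4]
opening: 0.018
```

Request:
{"method": "servo_tool", "body": {"increments": [[1,[43,-10,4],-4.2],[1,[44,-7,5],-4.2],[1,[44,-4,5],-4.3],[1,[45,0,4],-4.2],[1,[45,3,5],-4.3]]}}

```text
time_s: 3.08
position: [0.4473, 0.0558, 0.2048]
tcp_rot: [[-0.068, 0.998, 0.001], [0.998, 0.068, -0.0], [-0.0, 0.001, -1.0]]
force: [0.1, -0.6, -0.4]
opening: 0.01
```

Request:
{"method": "servo_tool", "body": {"increments": [[1,[44,6,5],-4.2],[1,[0,0,0],0]]}}

```text
time_s: 3.32
position: [0.4496, 0.1011, 0.1994]
tcp_rot: [[-0.144, 0.99, -0.0], [0.99, 0.144, 0.0], [0.0, -0.0, -1.0]]
force: [-0.2, -0.6, -0.5]
opening: 0.005
```

```bash
python3 - <<'E'
from h import *
import pickle
s=bot.read_state(); print(s['time_s'],s['position'],s['tcp_rot'],s['force'],s['qvel'])
p,d=save('wrist','w0'); pickle.dump(s,open('pics/w0.pkl','wb'))
cv2.imwrite('pics/w0b.png',cv2.resize(p,None,fx=1.5,fy=1.5,interpolation=2))
for t in ['rod','rod_left_end','far_flag','near_flag','far_hinge']:
    r=bot.find_in('wrist',t); print(t,[(np.round(x['bbox']).tolist(),round(x['p'],2)) for x in r[:3]])
E
```

```text
3.325 [0.44956769 0.10114395 0.1994057 ] [[-1.43604952e-01  9.89635057e-01 -2.67757683e-04]
 [ 9.89635014e-01  1.43605044e-01  3.62562502e-04]
 [ 3.97255917e-04 -2.12916608e-04 -9.99999898e-01]] [-0.17645236 -0.63235862 -0.53268699] [-3.51332203 -0.5230985   0.28069201 -1.67578609  0.08398031 -0.49216474]
rod [([258.0, 111.0, 266.0, 216.0], 0.77), ([248.0, 105.0, 303.0, 161.0], 0.29)]
rod_left_end [([258.0, 112.0, 266.0, 214.0], 0.87)]
far_flag [([260.0, 0.0, 299.0, 64.0], 0.69)]
near_flag [([246.0, 103.0, 293.0, 158.0], 0.58)]
far_hinge [([257.0, 0.0, 322.0, 71.0], 0.58), ([185.0, 144.0, 210.0, 220.0], 0.2)]
```

View pics/w0b.png

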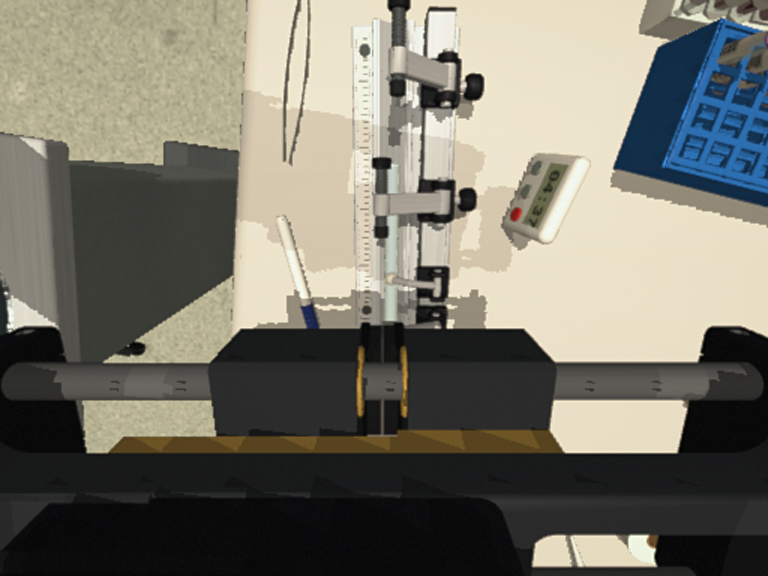

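```bash
python3 - <<'E'
from h import *
import pickle
s=pickle.load(open('pics/w0.pkl','rb')); d=np.load('pics/w0.npy'); p=cv2.imread('pics/w0.png')
def w(u,v):
    return world('wrist',u,v,d[int(round(v)),int(round(u))],s)
for n,(u,v) in dict(rodL=(261,113),rodA=(261,165),rodB=(260,195),rodC=(260,205),fartip=(265,44),farmid=(275,45),farmid2=(285,47),farhinge=(296,48),buf=(265,61),neartip=(255,137),near2=(270,136),near3=(280,136),shoe=(261,186),fence1=(282,100),fence1r=(303,100),fence2=(280,170),fence2r=(300,170)).items():
    print(n,np.round(w(u,v),4))
c=p[:120,220:340]; cv2.imwrite('pics/w0c.png',cv2.resize(c,None,fx=5,fy=5,interpolation=2))
c=p[90:225,220:340]; cv2.imwrite('pics/w0d.png',cv2.resize(c,None,fx=4.4,fy=4.4,interpolation=2))
E
```

```text
rodL [0.4468 0.1778 0.0269]
rodA [0.4562 0.1152 0.0276]
rodB [0.4609 0.0755 0.0264]
rodC [0.4628 0.0625 0.0283]
fartip [0.44   0.2332 0.1088]
farmid [0.449  0.2367 0.0961]
farmid2 [0.459  0.2389 0.0856]
farhinge [0.4711 0.2435 0.069 ]
buf [0.442  0.2204 0.1065]
neartip [0.4429 0.1535 0.0952]
near2 [0.4581 0.1559 0.0838]
near3 [0.4689 0.1569 0.0768]
shoe [0.4597 0.0908 0.0384]
fence1 [0.4687 0.1955 0.0351]
fence1r [4.985e-01 2.018e-01 3.000e-04]
fence2 [0.4801 0.1137 0.0356]
fence2r [ 5.119e-01  1.112e-01 -2.000e-04]
```

View pics/w0c.png

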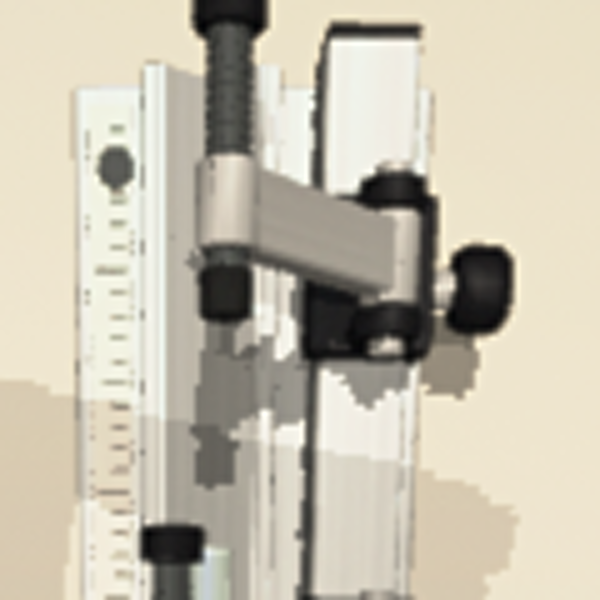

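View pics/w0d.png

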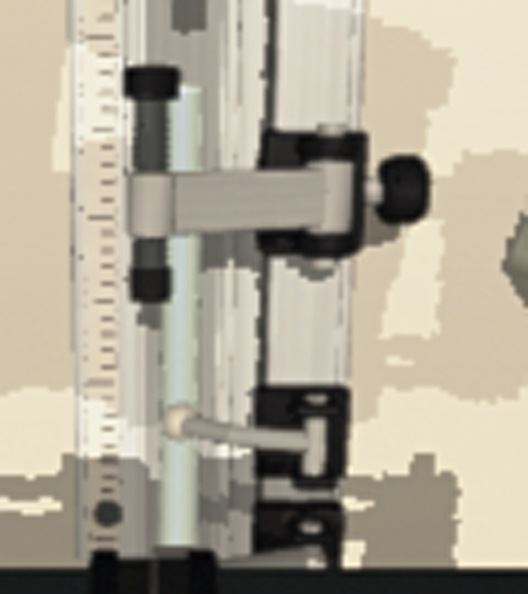

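```bash
python3 - <<'E'
from h import *
p,a=plan([.434,.238,.115])
E
```

```text
start [0.4502 0.0976 0.1997] rows 4
[[1, [np.float64(35.3), np.float64(0.8), np.float64(21.2)], np.float64(-0.0)], [1, [np.float64(35.3), np.float64(0.8), np.float64(21.2)], np.float64(-0.0)], [1, [np.float64(35.3), np.float64(0.8), np.float64(21.2)], np.float64(-0.0)], [1, [np.float64(35.4), np.float64(0.7), np.float64(21.1)], np.float64(-0.0)]]
```

Request:
{"method": "servo_tool", "body": {"increments": [[1,[35,1,21],0],[1,[35,1,21],0],[1,[35,1,21],0],[1,[35,0,21],0],[1,[0,0,0],0]]}}

```text
time_s: 4.25
position: [0.4325, 0.2383, 0.1143]
tcp_rot: [[-0.14, 0.99, -0.003], [0.99, 0.14, -0.001], [-0.0, -0.003, -1.0]]
force: [-1.3, 0.3, 0.1]
opening: 0.005
```

Request:
{"method": "servo_tool", "body": {"increments": [[1,[0,0,0],0]]}}

```text
time_s: 4.38
position: [0.4341, 0.237, 0.1158]
tcp_rot: [[-0.138, 0.99, 0.0], [0.99, 0.138, -0.0], [-0.0, 0.0, -1.0]]
force: [-0.0, -0.7, 0.4]
opening: 0.005
```

```bash
python3 - <<'E'
from h import *
import pickle
s=bot.read_state(); print(s['time_s'],s['position'],s['force'])
p,d=save('wrist','w1'); pickle.dump(s,open('pics/w1.pkl','wb'))
cv2.imwrite('pics/w1b.png',cv2.resize(p[60:300,150:400],None,fx=2.4,fy=2.4,interpolation=2))
p,d=save('side','s1');cv2.imwrite('pics/s1b.png',cv2.resize(p[150:280,200:350],None,fx=4.5,fy=4.5,interpolation=2))
E
```

```text
4.375 [0.43405897 0.2369674  0.11583144] [-0.02465409 -0.70534278  0.4176095 ]
```

View pics/w1b.png

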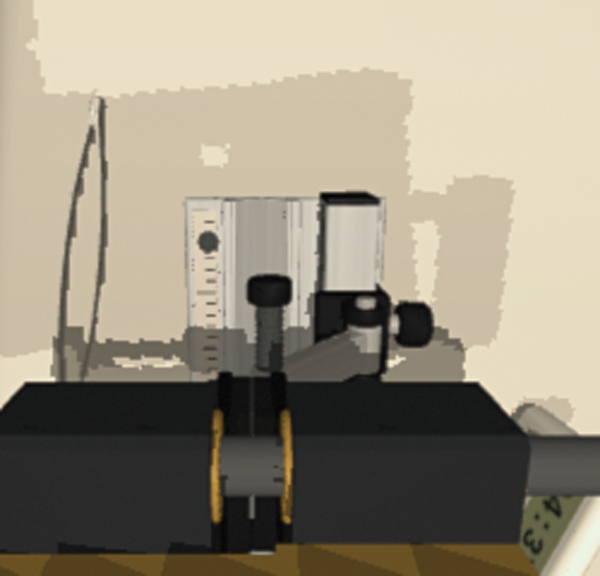

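View pics/s1b.png

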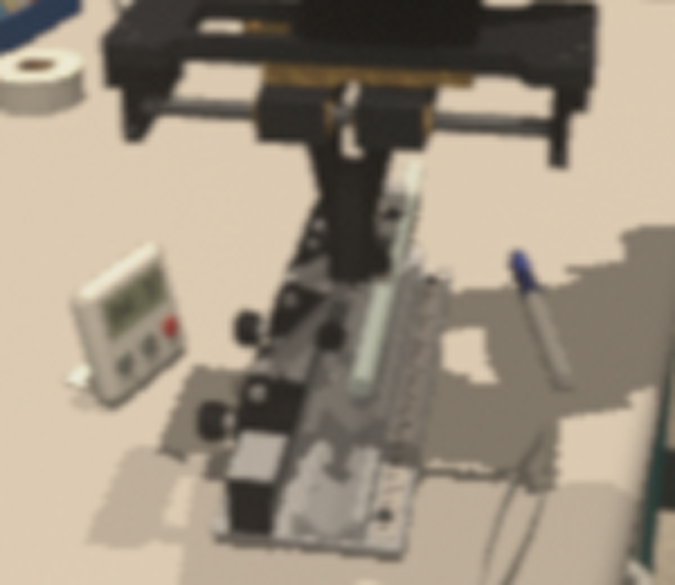

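Request:
{"method": "servo_tool", "body": {"increments": [[1,[0,0,8],0],[1,[0,0,8],0],[1,[0,0,8],0],[1,[0,0,8],0],[1,[0,0,8],0]]}}

```text
time_s: 5.1
position: [0.4345, 0.2379, 0.0751]
tcp_rot: [[-0.138, 0.99, 0.002], [0.99, 0.138, 0.0], [0.0, 0.002, -1.0]]
force: [0.4, 0.0, 0.1]
opening: 0.005
```

Request:
{"method": "servo_tool", "body": {"increments": [[1,[0,0,8],0],[1,[0,0,8],0],[1,[0,0,8],0],[1,[0,0,6],0],[1,[0,0,0],0]]}}

```text
time_s: 5.72
position: [0.4331, 0.2377, 0.045]
tcp_rot: [[-0.139, 0.99, -0.001], [0.99, 0.139, -0.0], [-0.0, -0.001, -1.0]]
force: [0.4, -0.2, 0.6]
opening: 0.008
```

```bash
python3 - <<'E'
from h import *
p,d=save('wrist','w2')
a=cv2.resize(p[60:300,150:400],None,fx=1.6,fy=1.6,interpolation=2)
p,d=save('side','s2');b=cv2.resize(p[170:280,220:320],None,fx=3.5,fy=3.5,interpolation=2)
h=a.shape[0]; o=np.zeros((h,a.shape[1]+b.shape[1],3),np.uint8); o[:,:a.shape[1]]=a; o[:min(h,b.shape[0]),a.shape[1]:]=b[:h]
cv2.imwrite('pics/ws2.png',o)
E
```

```text
(no output)
```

View pics/ws2.png

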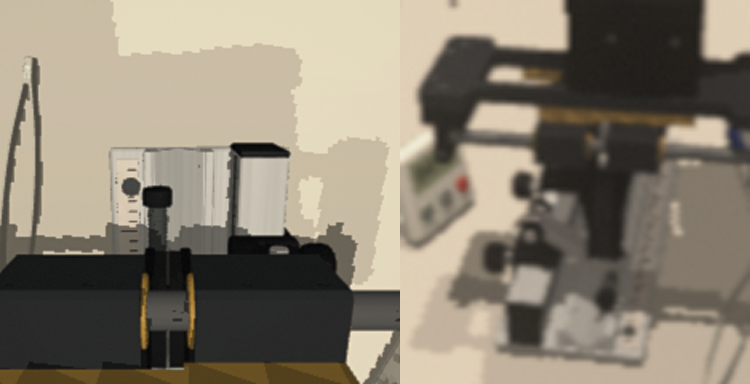

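Request:
{"method": "servo_tool", "body": {"increments": [[1,[0,0,3],0],[1,[0,0,3],0],[1,[0,0,2],0],[1,[0,0,0],0]]}}

```text
time_s: 6.32
position: [0.4333, 0.2378, 0.0373]
tcp_rot: [[-0.139, 0.99, -0.001], [0.99, 0.139, -0.0], [-0.0, -0.001, -1.0]]
force: [1.0, 0.3, -0.8]
opening: 0.004
```

Request:
{"method": "servo_tool", "body": {"increments": [[1,[0,0,1],0],[1,[0,0,1],0],[1,[0,0,0],0]]}}

```text
time_s: 6.7
position: [0.4334, 0.2378, 0.0355]
tcp_rot: [[-0.139, 0.99, -0.0], [0.99, 0.139, -0.0], [-0.0, -0.0, -1.0]]
force: [-0.1, -0.5, 0.1]
opening: 0.006
```

Request:
{"method": "servo_tool", "body": {"increments": [[1,[0,0,1],0],[1,[0,0,1],0],[1,[0,0,0],0]]}}

```text
time_s: 7.08
position: [0.4334, 0.2378, 0.0335]
tcp_rot: [[-0.139, 0.99, -0.0], [0.99, 0.139, -0.0], [-0.0, -0.0, -1.0]]
force: [0.2, 0.1, -0.2]
opening: 0.006
```

Request:
{"method": "servo_tool", "body": {"increments": [[1,[0,0,1],0],[1,[0,0,0],0]]}}

```text
time_s: 7.32
position: [0.4334, 0.2378, 0.0325]
tcp_rot: [[-0.139, 0.99, -0.0], [0.99, 0.139, -0.0], [-0.0, -0.0, -1.0]]
force: [0.2, -0.0, -0.6]
opening: 0.005
```

Request:
{"method": "servo_tool", "body": {"increments": [[1,[0,0,1],0],[1,[0,0,0],0]]}}

```text
time_s: 7.58
position: [0.4334, 0.2378, 0.0315]
tcp_rot: [[-0.139, 0.99, -0.0], [0.99, 0.139, -0.0], [-0.0, -0.0, -1.0]]
force: [-0.5, -0.1, 0.3]
opening: 0.006
```

Request:
{"method": "servo_tool", "body": {"increments": [[1,[0,0,1],0],[1,[0,0,0],0]]}}

```text
time_s: 7.82
position: [0.4335, 0.2378, 0.0305]
tcp_rot: [[-0.139, 0.99, -0.0], [0.99, 0.139, -0.0], [0.0, -0.0, -1.0]]
force: [-0.2, 0.7, 0.7]
opening: 0.003
```

Request:
{"method": "servo_tool", "body": {"increments": [[1,[0,0,1],0],[1,[0,0,0],0]]}}

```text
time_s: 8.07
position: [0.4336, 0.2379, 0.0301]
tcp_rot: [[-0.139, 0.99, 0.001], [0.99, 0.139, 0.0], [0.0, 0.001, -1.0]]
force: [-0.3, -1.1, 6.6]
opening: 0.005
```

Request:
{"method": "servo_tool", "body": {"increments": [[1,[0,0,1],0],[1,[0,0,0],0]]}}

```text
time_s: 8.32
position: [0.4338, 0.2379, 0.0297]
tcp_rot: [[-0.139, 0.99, 0.001], [0.99, 0.139, 0.0], [0.0, 0.001, -1.0]]
force: [-0.9, -0.6, 11.8]
opening: 0.005
```

Request:
{"method": "servo_tool", "body": {"increments": [[1,[0,0,1],0],[1,[0,0,0],0]]}}

```text
time_s: 8.57
position: [0.4339, 0.2379, 0.0293]
tcp_rot: [[-0.139, 0.99, 0.002], [0.99, 0.139, 0.0], [0.0, 0.002, -1.0]]
force: [-3.0, -1.0, 16.6]
opening: 0.001
```

```bash
python3 - <<'E'
from h import *
p,d=save('wrist','w3')
a=cv2.resize(p[60:300,150:400],None,fx=1.6,fy=1.6,interpolation=2)
p,d=save('side','s3');b=cv2.resize(p[170:280,220:320],None,fx=3.5,fy=3.5,interpolation=2)
h=a.shape[0]; o=np.zeros((h,a.shape[1]+b.shape[1],3),np.uint8); o[:,:a.shape[1]]=a; o[:min(h,b.shape[0]),a.shape[1]:]=b[:h]
cv2.imwrite('pics/ws3.png',o)
E
```

```text
(no output)
```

View pics/ws3.png

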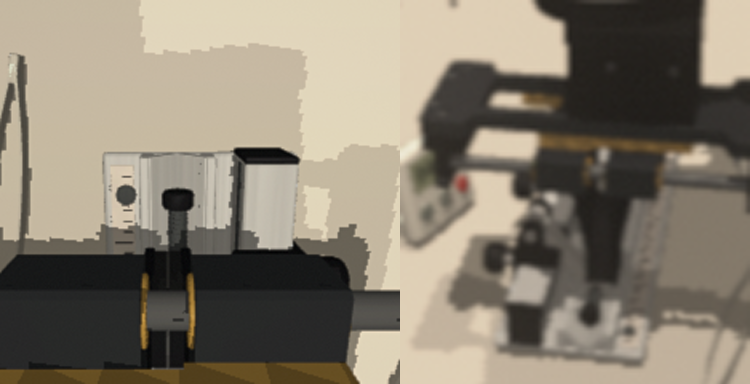

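Request:
{"method": "servo_tool", "body": {"increments": [[1,[0,0,-10],0],[1,[0,0,-40],0],[1,[-30,0,-50],0],[1,[-55,0,-40],0],[1,[-55,0,-30],0]]}}

```text
time_s: 9.3
position: [0.4527, 0.1027, 0.1959]
tcp_rot: [[-0.14, 0.99, 0.002], [0.99, 0.14, -0.0], [-0.0, 0.002, -1.0]]
force: [0.7, 0.0, -0.1]
opening: -0.001
```

Request:
{"method": "servo_tool", "body": {"increments": [[1,[0,0,0],0],[1,[0,0,0],0]]}}

```text
time_s: 9.55
position: [0.4516, 0.1039, 0.1939]
tcp_rot: [[-0.138, 0.99, -0.001], [0.99, 0.138, 0.001], [0.001, -0.001, -1.0]]
force: [-0.6, -0.2, -0.9]
opening: 0.007
```

```bash
python3 - <<'E'
from h import *
import pickle
s=bot.read_state(); print(s['time_s'],s['position'],s['force'])
p,d=save('wrist','w4'); pickle.dump(s,open('pics/w4.pkl','wb'))
cv2.imwrite('pics/w4b.png',cv2.resize(p[0:230,150:350],None,fx=2.6,fy=2.6,interpolation=2))
E
```

```text
9.55 [0.45158477 0.10387701 0.19391928] [-0.59551034 -0.21770902 -0.92340096]
```

View pics/w4b.png

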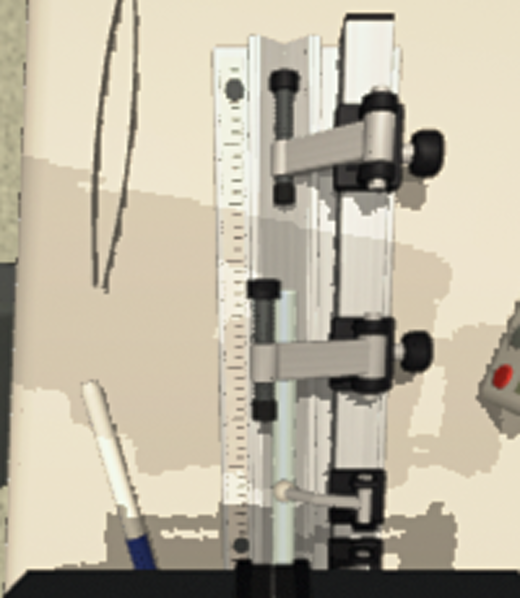

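```bash
python3 - <<'E'
from h import *
import pickle
s=pickle.load(open('pics/w4.pkl','rb')); d=np.load('pics/w4.npy')
ref=np.array([.4548,.12]);a=np.radians(8.05);ey=np.array([-np.sin(a),np.cos(a)]);ex=np.array([np.cos(a),np.sin(a)])
for n,(u,v) in dict(tip=(275,155),q1=(290,152),q2=(305,147),q3=(325,145),q4=(345,140),hinge=(382,138),buf=(284,192),buf2=(284,201),rodL=(287,297),rod1=(285,330),rod2=(284,440),rod3=(283,540),ntip=(262,365),rimL=(254,100),rimR=(313,100)).items():
    u=150+u/2.6;v=v/2.6; X=world('wrist',u,v,d[int(round(v)),int(round(u))],s); q=X[:2]-ref
    print(n,np.round(X,4),'jig x %.4f s %.4f'%(q@ex,q@ey))
# predicted
def px(X):
    c=bot.camera_info('wrist');M=np.array(c['mount']);K=np.array(c['K'])
    t=np.array(s['tcp_rot']).T@(np.array(X)-s['position']); pc=M[:3,:3].T@(t-M[:3,3]); q=K@pc; return q[:2]/q[2]
for z in(.0205,):
  for sd in (.1,.11): print(px([*(ref+sd*ey),z]))
E
```

```text
tip [0.4349 0.2374 0.0254] jig x -0.0033 s 0.1190
q1 [0.4412 0.2382 0.0318] jig x 0.0031 s 0.1190
q2 [0.4472 0.2401 0.0362] jig x 0.0093 s 0.1200
q3 [0.455  0.2402 0.0453] jig x 0.0171 s 0.1189
q4 [0.4624 0.2416 0.0522] jig x 0.0245 s 0.1193
hinge [0.4752 0.2409 0.0671] jig x 0.0371 s 0.1169
buf [0.4409 0.2231 0.0255] jig x 0.0007 s 0.1040
buf2 [0.4414 0.2194 0.0257] jig x 0.0007 s 0.1003
rodL [0.4485 0.179  0.0264] jig x 0.0021 s 0.0593
rod1 [0.4497 0.1643 0.0267] jig x 0.0012 s 0.0446
rod2 [0.4565 0.1132 0.0271] jig x 0.0007 s -0.0070
rod3 [0.4633 0.0621 0.0251] jig x 0.0003 s -0.0586
ntip [0.4414 0.1529 0.0945] jig x -0.0086 s 0.0344
rimL [0.4229 0.258  0.0233] jig x -0.0123 s 0.1411
rimR [0.4481 0.2618 0.0219] jig x 0.0132 s 0.1414
[258.58946579  78.19181891]
[258.59269267  68.94013709]
```

```bash
python3 - <<'E'
from h import *
import pickle
s=pickle.load(open('pics/w4.pkl','rb')); d=np.load('pics/w4.npy')
ref=np.array([.4548,.12]);a=np.radians(8.05);ey=np.array([-np.sin(a),np.cos(a)]);ex=np.array([np.cos(a),np.sin(a)])
P=[]
for u in range(258,286):
    for v in range(50,66):
        if d[v,u]<=0: continue
        X=world('wrist',u,v,d[v,u],s);q=X[:2]-ref; P.append((q@ex-.0008,q@ey,X[2],d[v,u]))
P=np.array(P); m=(abs(P[:,1]-.1185)<.005)&(P[:,0]>-.001)&(P[:,0]<.026)
A=P[m]; 
for it in range(4):
    k=np.polyfit(A[:,0],A[:,2],1); r=A[:,2]-np.polyval(k,A[:,0]); A=A[abs(r)<.003]
print(len(A),'slope deg',np.degrees(np.arctan(k[0])),'z at .008',np.polyval(k,.008),'z at .02',np.polyval(k,.02),r.std())
for th in (0,.05,.1):
    b=np.arctan2(.0395,.036)-th; d_=np.array([-np.cos(b),-np.sin(b)]); n=np.array([-np.sin(b),np.cos(b)])
    p0=np.array([.036,.06])+.004*n; print(th,[p0[1]+(x-p0[0])*np.tan(b) for x in (.002,.008,.02)])
E
```

```text
272 slope deg 47.6680935066994 z at .008 0.03652693319972909 z at .02 0.049700016652132896 0.0008703378537814933
0 [np.float64(0.02863265509067555), np.float64(0.03521598842400888), np.float64(0.04838265509067555)]
0.05 [np.float64(0.031885199500380046), np.float64(0.037841254233885374), np.float64(0.04975336370089606)]
0.1 [np.float64(0.03484333245093768), np.float64(0.04023147968402728), np.float64(0.0510077741502065)]
```

```bash
python3 - <<'E'
from h import *
p,a=plan([.487,-.105,.13])
E
```

```text
start [0.4512 0.1044 0.1935] rows 5
[[1, [np.float64(-42.5), np.float64(1.3), np.float64(12.7)], np.float64(-0.0)], [1, [np.float64(-42.5), np.float64(1.3), np.float64(12.7)], np.float64(-0.0)], [1, [np.float64(-42.5), np.float64(1.2), np.float64(12.7)], np.float64(-0.0)], [1, [np.float64(-42.4), np.float64(1.3), np.float64(12.7)], np.float64(-0.0)], [1, [np.float64(-42.5), np.float64(1.2), np.float64(12.7)], np.float64(-0.0)]]
```

Request:
{"method": "servo_tool", "body": {"increments": [[1,[-42,1,10],0],[1,[-43,1,10],0],[1,[-42,1,12],0],[1,[-43,1,14],0],[1,[-42,2,17],0]]}}

```text
time_s: 10.22
position: [0.4875, -0.1046, 0.1296]
tcp_rot: [[-0.141, 0.99, -0.002], [0.99, 0.142, 0.001], [0.002, -0.002, -1.0]]
force: [1.1, 0.9, -0.8]
opening: 0.003
```

Request:
{"method": "servo_tool", "body": {"increments": [[1,[0,0,0],0],[1,[0,0,0],0]]}}

```text
time_s: 10.48
position: [0.4867, -0.1035, 0.1302]
tcp_rot: [[-0.14, 0.99, -0.003], [0.99, 0.14, 0.002], [0.002, -0.003, -1.0]]
force: [-0.1, -0.1, -0.5]
opening: 0.005
```

```bash
python3 - <<'E'
from h import *
import pickle
s=bot.read_state(); print(s['time_s'],s['position'],s['force'])
p,d=save('wrist','w5'); pickle.dump(s,open('pics/w5.pkl','wb'))
cv2.imwrite('pics/w5b.png',cv2.resize(p,None,fx=1.5,fy=1.5,interpolation=2))
p,d=save('scene','c5'); cv2.imwrite('pics/c5b.png',cv2.resize(p[100:280,180:380],None,fx=3,fy=3,interpolation=2))
E
```

```text
10.475 [ 0.48672617 -0.10350093  0.13021055] [-0.1229096  -0.10880175 -0.52645184]
```

View pics/w5b.png

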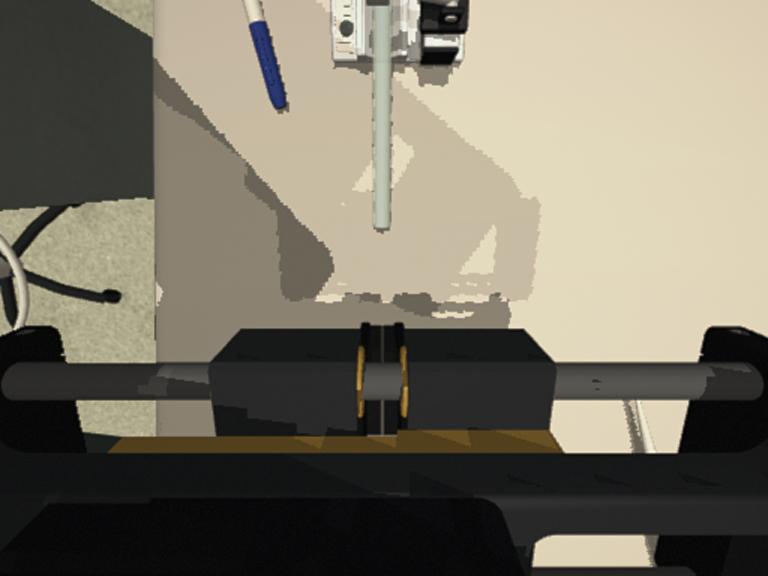

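View pics/c5b.png

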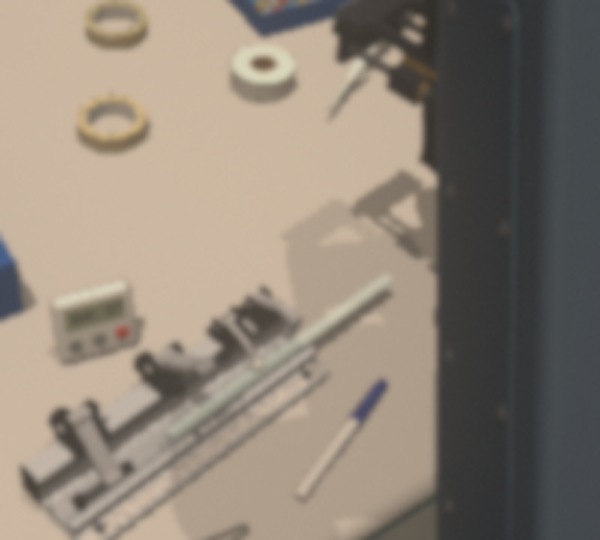

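```bash
python3 - <<'E'
from h import *
import pickle
s=pickle.load(open('pics/w5.pkl','rb')); d=np.load('pics/w5.npy')
ref=np.array([.4548,.12]);a=np.radians(8.05);ey=np.array([-np.sin(a),np.cos(a)]);ex=np.array([np.cos(a),np.sin(a)])
for (u,v) in [(255,8),(255,40),(254.5,80),(254.5,120),(254.7,145),(254.7,149),(254.7,152),(186,70),(420,285)]:
    X=world('wrist',u,v,d[int(round(v)),int(round(u))],s); q=X[:2]-ref
    print(u,v,np.round(X,4),'jig x %.4f s %.4f'%(q@ex,q@ey))
plan([.4865,-.1,.01])
E
```

```text
255 8 [0.4646 0.0582 0.0283] jig x 0.0010 s -0.0626
255 40 [0.468  0.0338 0.0268] jig x 0.0010 s -0.0872
254.5 80 [0.4722 0.0006 0.027 ] jig x 0.0005 s -0.1207
254.5 120 [ 0.4772 -0.035   0.0277] jig x 0.0005 s -0.1566
254.7 145 [ 0.4807 -0.0587  0.0264] jig x 0.0006 s -0.1806
254.7 149 [ 0.4813 -0.0627  0.0258] jig x 0.0006 s -0.1846
254.7 152 [ 0.4821 -0.0687  0.0011] jig x 0.0006 s -0.1907
186 70 [0.4049 0.0021 0.0127] jig x -0.0660 s -0.1097
420 285 [ 0.7109 -0.2051 -0.    ] jig x 0.2081 s -0.3578
start [ 0.4871 -0.1034  0.131 ] rows 3
[[1, [np.float64(1.2), np.float64(-0.0), np.float64(40.3)], np.float64(-0.0)], [1, [np.float64(1.1), np.float64(-0.0), np.float64(40.4)], np.float64(-0.0)], [1, [np.float64(1.2), np.float64(-0.1), np.float64(40.3)], np.float64(-0.0)]]
```

Request:
{"method": "servo_tool", "body": {"increments": [[1,[0,0,40],0],[1,[0,0,40],0],[1,[0,0,30],0],[1,[0,0,10],0],[1,[0,0,0],0]]}}

```text
time_s: 11.2
position: [0.4876, -0.1046, 0.0113]
tcp_rot: [[-0.14, 0.99, -0.0], [0.99, 0.14, 0.0], [0.0, -0.0, -1.0]]
force: [0.0, -0.7, 0.1]
opening: 0.006
```

Request:
{"method": "servo_tool", "body": {"increments": [[1,[10,0,0],0],[1,[10,0,0],0],[1,[4,0,0],0],[1,[0,0,0],0],[1,[0,0,0],0]]}}

```text
time_s: 11.82
position: [0.4846, -0.0818, 0.0114]
tcp_rot: [[-0.139, 0.99, 0.001], [0.99, 0.139, -0.0], [-0.0, 0.001, -1.0]]
force: [0.9, -0.3, -0.1]
opening: 0.002
```

Request:
{"method": "servo_tool", "body": {"increments": [[1,[2,0,0],0],[1,[2,0,0],0],[1,[2,0,0],0],[1,[1,0,0],0],[1,[1,0,0],0]]}}

```text
time_s: 12.45
position: [0.484, -0.0749, 0.0114]
tcp_rot: [[-0.14, 0.99, 0.002], [0.99, 0.14, -0.002], [-0.002, 0.001, -1.0]]
force: [-0.2, -5.3, -0.5]
opening: 0.007
```

Request:
{"method": "servo_tool", "body": {"increments": [[1,[1,0,0],0],[1,[1,0,0],0],[1,[1,0,0],0],[1,[1,0,0],0],[1,[1,0,0],0]]}}

```text
time_s: 13.08
position: [0.4826, -0.0687, 0.0112]
tcp_rot: [[-0.139, 0.99, 0.0], [0.99, 0.139, -0.0], [-0.0, 0.0, -1.0]]
force: [0.1, -3.9, -0.3]
opening: 0.007
```

Request:
{"method": "servo_tool", "body": {"increments": [[1,[2,0,0],0],[1,[2,0,0],0],[1,[2,0,0],0],[1,[2,0,0],0],[1,[2,0,0],0]]}}

```text
time_s: 13.7
position: [0.4811, -0.0587, 0.0112]
tcp_rot: [[-0.139, 0.99, 0.0], [0.99, 0.139, -0.0], [-0.0, 0.0, -1.0]]
force: [-0.0, -4.7, 0.0]
opening: 0.006
```

Request:
{"method": "servo_tool", "body": {"increments": [[1,[2,0,0],0],[1,[2,0,0],0],[1,[1,0,0],0],[1,[1,0,0],0],[1,[0,0,0],0]]}}

```text
time_s: 14.32
position: [0.4802, -0.0527, 0.0112]
tcp_rot: [[-0.139, 0.99, -0.0], [0.99, 0.139, 0.0], [0.0, -0.0, -1.0]]
force: [-0.5, -3.2, 0.8]
opening: 0.004
```

```bash
python3 - <<'E'
from h import *
s=bot.read_state(); print(s['time_s'],s['position'],s['force'])
p,d=save('side','s6');a=cv2.resize(p[170:280,220:320],None,fx=4,fy=4,interpolation=2)
p,d=save('scene','c6');b=cv2.resize(p[190:290,180:280],None,fx=4,fy=4,interpolation=2)
o=np.zeros((440,800,3),np.uint8);o[:,:400]=a;o[:400,400:]=b
cv2.imwrite('pics/sc6.png',o)
for c in('scene',):
    for sd in (.06,.08,.1): print(sd,proj(c,[.4548+.0007-.14*sd,.12+.99*sd,.0205]))
E
```

```text
14.325 [ 0.48021179 -0.05273383  0.01124556] [-0.52348315 -3.21520268  0.82201279]
0.06 [236.1510966  244.91987118]
0.08 [229.49460251 249.73651039]
0.1 [222.69655719 254.65557607]
```

View pics/sc6.png

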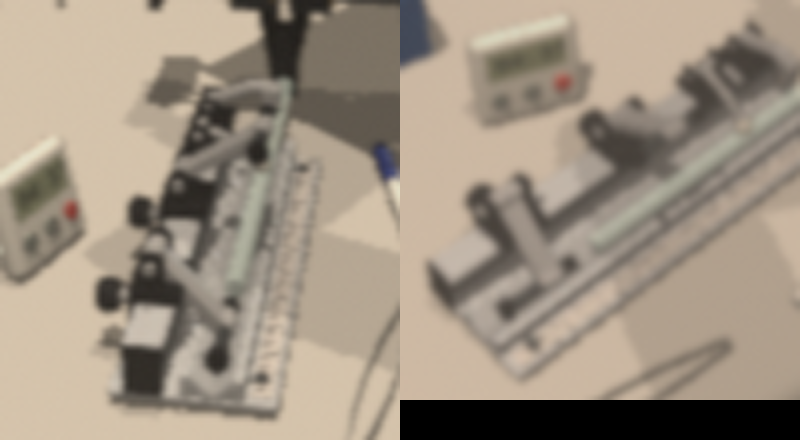

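Request:
{"method": "servo_tool", "body": {"increments": [[1,[1,0,0],0],[1,[1,0,0],0],[1,[1,0,0],0],[1,[1,0,0],0],[1,[1,0,0],0]]}}

```text
time_s: 15.05
position: [0.4796, -0.0479, 0.0112]
tcp_rot: [[-0.139, 0.99, -0.0], [0.99, 0.139, 0.0], [0.0, -0.0, -1.0]]
force: [-0.2, -4.8, -1.2]
opening: 0.005
```

Request:
{"method": "servo_tool", "body": {"increments": [[1,[1,0,0],0],[1,[1,0,0],0],[1,[0.5,0,0],0],[1,[0.5,0,0],0],[1,[0.5,0,0],0]]}}

```text
time_s: 15.68
position: [0.4791, -0.0445, 0.0112]
tcp_rot: [[-0.139, 0.99, -0.0], [0.99, 0.139, 0.0], [0.0, -0.0, -1.0]]
force: [-0.5, -4.7, -0.3]
opening: 0.007
```

Request:
{"method": "servo_tool", "body": {"increments": [[1,[0.5,0,0],0],[1,[0.5,0,0],0],[1,[0.5,0,0],0],[1,[0.5,0,0],0]]}}

```text
time_s: 16.18
position: [0.4788, -0.0425, 0.0112]
tcp_rot: [[-0.139, 0.99, -0.0], [0.99, 0.139, 0.0], [0.0, -0.0, -1.0]]
force: [-0.6, -3.1, -0.4]
opening: 0.007
```

Request:
{"method": "servo_tool", "body": {"increments": [[1,[0.5,0,0],0],[1,[0.5,0,0],0],[1,[0.5,0,0],0]]}}

```text
time_s: 16.55
position: [0.4786, -0.041, 0.0113]
tcp_rot: [[-0.139, 0.99, 0.0], [0.99, 0.139, -0.0], [-0.0, 0.0, -1.0]]
force: [0.1, -4.1, -0.3]
opening: 0.006
```

Request:
{"method": "servo_tool", "body": {"increments": [[1,[0.5,0,0],0],[1,[0.5,0,0],0],[1,[0,0,0],0]]}}

```text
time_s: 16.92
position: [0.4784, -0.04, 0.0112]
tcp_rot: [[-0.139, 0.99, -0.0], [0.99, 0.139, 0.0], [0.0, -0.0, -1.0]]
force: [-1.3, -3.6, -0.4]
opening: 0.007
```

```bash
python3 - <<'E'
from h import *
s=bot.read_state(); print(s['time_s'],s['position'],s['force'])
p,d=save('side','s7');a=cv2.resize(p[210:270,240:300],None,fx=6.6,fy=6.6,interpolation=2)
p,d=save('scene','c7');b=cv2.resize(p[220:280,190:250],None,fx=6.6,fy=6.6,interpolation=2)
cv2.imwrite('pics/sc7.png',np.hstack([a,b]))
E
```

```text
16.925 [ 0.47843724 -0.03996307  0.01123045] [-1.29652472 -3.63313    -0.40492552]
```

View pics/sc7.png

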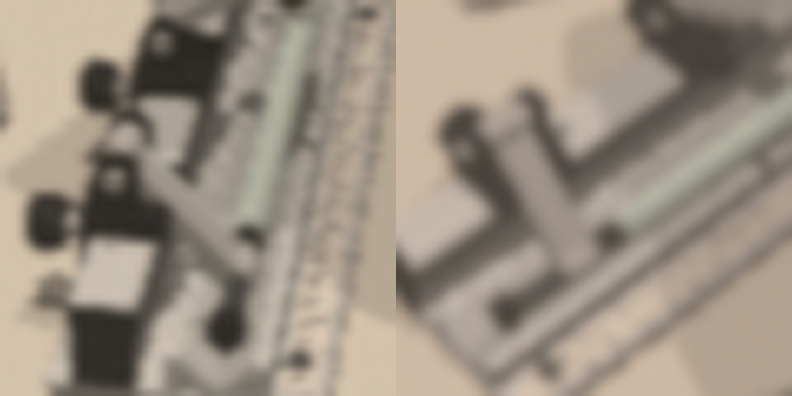

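Request:
{"method": "servo_tool", "body": {"increments": [[1,[0.5,0,0],0],[1,[0.5,0,0],0]]}}

```text
time_s: 17.27
position: [0.4783, -0.039, 0.0112]
tcp_rot: [[-0.139, 0.99, -0.0], [0.99, 0.139, -0.0], [-0.0, -0.0, -1.0]]
force: [0.2, -3.9, -0.5]
opening: 0.006
```

Request:
{"method": "servo_tool", "body": {"increments": [[1,[0.5,0,0],0],[1,[0.5,0,0],0]]}}

```text
time_s: 17.52
position: [0.4784, -0.0385, 0.0113]
tcp_rot: [[-0.139, 0.99, 0.0], [0.99, 0.139, -0.001], [-0.001, 0.0, -1.0]]
force: [-1.3, -7.4, -1.0]
opening: 0.007
```

Request:
{"method": "servo_tool", "body": {"increments": [[1,[0.5,0,0],0],[1,[0.5,0,0],0]]}}

```text
time_s: 17.77
position: [0.4785, -0.038, 0.0113]
tcp_rot: [[-0.14, 0.99, 0.001], [0.99, 0.14, -0.001], [-0.002, 0.001, -1.0]]
force: [-1.5, -9.2, 0.6]
opening: 0.007
```

Request:
{"method": "servo_tool", "body": {"increments": [[1,[0.2,0,0],0],[1,[0,0,0],0]]}}

```text
time_s: 18.02
position: [0.4785, -0.038, 0.0114]
tcp_rot: [[-0.14, 0.99, 0.001], [0.99, 0.14, -0.002], [-0.002, 0.001, -1.0]]
force: [-0.9, -9.6, -0.0]
opening: 0.002
```

Request:
{"method": "servo_tool", "body": {"increments": [[1,[0,0,0],0]]}}

```text
time_s: 18.15
position: [0.4785, -0.038, 0.0114]
tcp_rot: [[-0.14, 0.99, 0.001], [0.99, 0.14, -0.002], [-0.002, 0.001, -1.0]]
force: [-1.3, -9.8, -0.3]
opening: 0.004
```

Request:
{"method": "servo_tool", "body": {"increments": [[1,[0,0,0],0]]}}

```text
time_s: 18.27
position: [0.4785, -0.038, 0.0114]
tcp_rot: [[-0.14, 0.99, 0.001], [0.99, 0.14, -0.002], [-0.002, 0.001, -1.0]]
force: [-0.7, -10.5, 0.5]
opening: 0.006
```

Request:
{"method": "servo_tool", "body": {"increments": [[1,[-0.4,0,0],0],[1,[-0.4,0,0],0],[1,[-0.4,0,0],0],[1,[-0.4,0,0],0]]}}

```text
time_s: 18.77
position: [0.4783, -0.0385, 0.0113]
tcp_rot: [[-0.138, 0.99, 0.0], [0.99, 0.138, 0.0], [0.0, 0.0, -1.0]]
force: [0.2, -3.2, -0.1]
opening: 0.007
```

Request:
{"method": "servo_tool", "body": {"increments": [[1,[-0.5,0,0],0],[1,[-0.5,0,0],0],[1,[-2,0,0],0],[1,[-5,0,0],0],[1,[-10,0,0],0]]}}

```text
time_s: 19.4
position: [0.4806, -0.0564, 0.0112]
tcp_rot: [[-0.139, 0.99, -0.0], [0.99, 0.139, 0.0], [0.0, -0.0, -1.0]]
force: [0.2, 0.5, -0.5]
opening: 0.007
```

Request:
{"method": "servo_tool", "body": {"increments": [[1,[-10,0,-10],0],[1,[-5,0,-40],0],[1,[0,0,-30],0],[1,[0,0,0],0],[1,[0,0,0],0]]}}

```text
time_s: 20.02
position: [0.4826, -0.0714, 0.0913]
tcp_rot: [[-0.138, 0.99, -0.0], [0.99, 0.138, 0.0], [0.0, -0.0, -1.0]]
force: [0.3, 0.5, -0.4]
opening: 0.006
```

```bash
python3 - <<'E'
from h import *
s=bot.read_state(); print(s['time_s'],s['position'],s['force'])
p,d=save('side','s8');a=cv2.resize(p[210:270,240:300],None,fx=6.6,fy=6.6,interpolation=2)
p,d=save('scene','c8');b=cv2.resize(p[220:280,190:250],None,fx=6.6,fy=6.6,interpolation=2)
cv2.imwrite('pics/sc8.png',np.hstack([a,b]))
for X in ((.4548,.12),):print(1)
E
```

```text
20.025 [ 0.48257633 -0.07141751  0.09125117] [ 0.28315844  0.50961965 -0.44979058]
1
```

View pics/sc8.png

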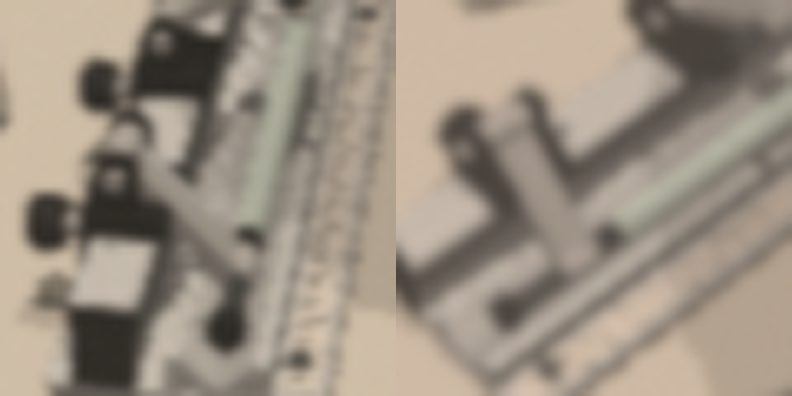

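```bash
python3 - <<'E'
from h import *
print(bot.hand_in()); print(bot.read_state()['time_s'])
E
```

```text
the job is handed in; nothing more can be done
None
the job is handed in; nothing more can be done
```

I flipped the far stop down, slid the rod against its rubber buffer at about 6 N, backed the fingers off and handed the job in. The hand-in gives no verdict, so I can't say whether it was judged a pass.

- **Far stop:** I pressed it down with shut fingers until it met a hard seat, at about 17 N. A depth fit of the bar's slope afterwards gave 47.7°, against 47.6° expected when fully down. The fitted height was about 1.3 mm above nominal, and a rough slope from two points had come out near 44°. I trusted the fit over 272 points.
- **Rod:** I pushed its right end about 38 mm along the bed. Sliding friction read about 4 N. At the buffer the total rose to about 10 N, so roughly 6 N on the stop, held for about half a second.
- **Retreat:** I backed the fingers off slowly and raised the arm clear, ending at about 20 s. The last side and scene pictures show the rod's end still against the buffer and the far stop down. The force left on the buffer after backing off could not be measured; only friction in the bed and hold-down keeps the rod there.
- **Near stop and loose items:** The near stop was still up in the wrist and jig pictures taken after the far stop was pressed. I never went near it or the marker, tweezers and clock, but I did not measure their positions again before handing in.

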